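Index the drilling table one hole on

TASK

The hub clamped on the indexing table has just been cross-drilled. With the fingertips, press the black spring plunger on the table's lug right in and turn the table clockwise (seen from above) to the next hole, no further, so that the plunger springs fully up again and locks it there; then take the hand away. Do not grip the plunger or pick anything up, and leave the things lying about where they are.

Things in the scene. Friction and masses are not known exactly. Their poses are not given: they have to be found in the camera images.
- plunger (a joint): How far the plunger is pressed in (m): 0 = up, locked in a hole; 0.014 = on its stop. Its spring pushes up with 3.5 N at 0 and 9.5 N at 0.014. Up to 0.005 the table is locked, from 0.0115 the table is free. Once turned 4 degrees off a hole the index plate itself keeps the plunger down (at 0.0115) without the hand, till the next hole.
- faceplate (a joint): Angle of the turning table (rad), growing clockwise seen from above: 0 at the start hole, 0.785 at the next (8 holes, 45 degrees apart). Roller bearing, 0.08 N m friction; it stays where left; 0.5 degree of play when locked. Within 2 degrees of a hole the round-nosed plunger, if not held down, springs up by itself, centres the table and locks it.
- plunger_top (a point): Centre of the plunger's flat top (moves with it): black mushroom head, 28 mm diameter, 8 mm thick, on a 14 mm stem. Top 109 mm above the bench when up, 95 mm pressed home. It stands in a steel boss (36 mm diameter, top 85 mm above the bench), 108 mm from the table's axis. A fingertip pressing it can carry it and the table round (it may slip a few mm).
- table_lug (a point): Centre of the top of the turning table's lug, 82 mm from the table's axis, 77 mm above the bench; the lug is 36 mm wide, runs radially out to the plunger's boss and turns with the table.
- table_axis (a point): On the table's vertical axis, 60 mm above the bench: top of the fixed steel index plate (250 mm diameter) on its red base. The turning table is an aluminium disc, 160 mm diameter, top 77 mm above the bench; the hub clamped on it is 104 mm in diameter, top 103 mm; its clamping nut and stud reach to 129 mm.
- drill_tip (a point): Point of the drill, level, 91 mm above the bench, aimed at the table's axis from 138 mm; the drill head behind it is at most 126 mm high and stands on the same board (530 x 360 x 16 mm), on the side of the table away from the robot. Left alone.
- start_hole (a point): Centre of the hole in which the plunger sits at the start, on top of the index plate, 60 mm above the bench, 108 mm from the table's axis. Fixed.
- next_hole (a point): Centre of the next hole clockwise, on top of the index plate, 60 mm above the bench, 108 mm from the table's axis, 45 degrees on from the start hole. Fixed. Dark, round, 14 mm, one of eight along the dark circular slot of the plate.
- chuck_key: T-shaped drill-chuck key, 70 mm long, lying on the board to the right of the drill head; bystander; origin at its underside
- brush: chip brush, 160 mm long, lying on the bench to the right; bystander; origin at its underside
- bush: steel bush, 32 mm diameter, 30 mm high, standing on a near corner of the board; bystander; origin at its underside
- plug: aluminium plug, 30 mm diameter, 22 mm high, standing on the board's other near corner; bystander; origin at its underside
- finished_hub: finished aluminium hub, 104 mm diameter, 26 mm high, on the bench to the right; bystander; origin at its underside
- oil_bottle: white oil bottle, 56 mm diameter, 150 mm high, on the bench to the left; bystander; origin at its underside
- bit_cup: dark steel cup, 66 mm diameter, 75 mm high, on the bench to the right; bystander; origin at its underside
- screwdriver: screwdriver, 200 mm long, lying on the bench to the left; bystander; origin at its underside

How it is judged (in metres and radians):
On the way, in this order (a step that is already met when the one before it is completed fails the run):
1. the plunger is pressed right in while the table is still at the start hole (value of joint plunger above 0.0105 m and value of joint faceplate between -0.2 and 0.2 rad), for 0.05 s.
2. the table is turned off the start hole, clockwise, with the plunger in (value of joint plunger above 0.009 m and value of joint faceplate above 0.25 rad), for 0.05 s.
At the end, for the whole second after the job is handed in: The table stands at the next hole clockwise (45 degrees on, within 1.7 degrees) and at rest, and the plunger is fully up in it (within 2 mm of its released height) (value of joint faceplate between 0.755 and 0.815 rad and value of joint plunger below 0.002 m and velocity of joint faceplate between -0.02 and 0.02 rad/s); the robot touches nothing.
It fails at once if the table is turned on past the next hole by more than 15 degrees (value of joint faceplate above 1.05 rad).
It fails at once if the table is turned anticlockwise by more than 15 degrees (value of joint faceplate below -0.26 rad).
It fails at once if the plunger's head is taken between the fingers instead of pressed (distance between the grasp point and plunger_top below 0.011 m and contact force between the fingers and plunger above 1 N).
It fails at once if a bystander is shifted or lifted by more than 20 mm (distance of any of chuck_key, brush, bush, plug, finished_hub, oil_bottle, bit_cup, screwdriver from where it was at the start of the episode above 0.02 m).
It also fails if it takes over 35 s, if anything falls off the work surface, if the arm or the gripper's body presses on something with over 40 N, if the wrist force passes 120 N, or if a joint passes its speed limit or range.

ROBOT

A 6-joint arm with a two-finger parallel gripper is mounted at the origin on the work surface. World frame = base frame: x ahead of the robot, y to its left, z up, the work surface at z = 0. Lengths are in mm, angles in rad, forces in N, time in s.
With the tool pointing down it reaches from about 275 to 1000 mm from the base axis. Payload 8.4 kg.
Tool frame: the origin (TCP) lies between the finger pads; the fingertips stand 22 mm ahead of it and the grasp point (between the pads) lies 3 mm ahead of it; y points along the fingers, z is the direction in which the jaws open and shut, and the axes are right-handed (so a half turn about y gives the same grasp; the last joint's range is limited). The gripper opens to 85 mm and grips with 20 to 120 N. Pads are 22 mm wide; open, the fingers measure 114 mm over their backs; the gripper's body (76 mm by 85 mm) begins 54 mm behind the grasp point. The pads swing forward as they close: fully open they stand 13 mm farther back than shut.
Start: joints at [-1.211, 0.353, 1.633, -0, 1.155, -0.002], TCP at [221.223, -584.541, 253.281] pointing down, gripper open.
Joint ranges: [-2.63, 2.63], [-0.92, 2.1], [0.06, 2.66], [-1.3, 4.44], [0, 2.69], [-3.02, 3.02]. Speed limits (rad/s): [2.22, 2.22, 2.79, 3.14, 3.14, 3.14].

INTERFACE

Orientations are given as a rotation vector (axis times angle).
In Python, from cell import state, snapshot, get_calibration, job_done gives the robot as it stands.
- The arm moves only by the shell command python3 -m jog 'ROWS'. ROWS is JSON, a list of rows, each a list of 3 entries, a list of its own where there are three numbers: the opening, from 0 (shut) to 1 (fully open), then the shift along the tool's x, y, z in units of 40 mm (1.0 is 40 mm), then the turn about the tool's y in units of 6 degrees (1.0 is 6 degrees). A call has 1 to 12 rows; each row shifts and turns the pose as measured when the row begins, along the tool's axes as they then stand; what a row does not reach is not made up. A row lasts 1/8 s, in which the tool goes at most 62.5 mm and 10.7 degrees, less where a joint would pass 70% of its speed; a pose out of reach is approached as far as the arm can. A call is refused whole if a number of a shift passes 1 or a number of a turn 1, either way. A call with a gripper value outside its range is refused whole. The fingers move at their own pace and stop on an object; the grip force is fixed at half the most. Time passes only in rows, so rows that do not move let the fingers close. It gives the time, the measured TCP pose, the force and the opening at its end, in the units of the state.
- state(): the state, without advancing time (a new reading comes with each control period).
- snapshot(name): name is "side" or "top" or "wrist"; returns the picture (480x640x3 uint8, blue, green, red); there is no depth.
- get_calibration(name): a dict with "fx", "fy", "cx", "cy" (pixels), "R" (3x3) and "t" (3): a world point X has camera coordinates R X + t. Camera axes: x right, y down, z forward; pixel columns grow to the right and rows downward; lengths in mm; the calibration is good to about 2 mm. A picture is of the moment at which its call begins: read the wrist's pose just before it. get_calibration takes no time and is no camera call; for the wrist camera it gives the pose at the moment of the call.
- job_done(): hands the job in, once; it reports no verdict.
The state is a dict: "t": time; "joint_pos": joint angles; "dq": joint speeds; "tau": joint torques, N m; "tcp_pos": TCP position; "tool_rot": TCP orientation; "contact_force": force on the tool from outside, world axes, zero at the start; "moment": the same for the moment, N m; "finger_gap": finger opening in mm.
Only numpy, scipy, OpenCV 4.12 (cv2) and the standard library are available. Lean on these libraries where they do the work, as an engineer would, in place of code of your own. Each camera call takes 0.05 s, during which the arm holds its last target.

## Working session

There is one attempt and no reset: what is moved stays moved. The work goes in short steps, Python scripts to look and compute and a shell command to move; the robot and the scene stay as the last step left them, time stands still between calls to the robot, and variables do not carry over. Pictures are saved under pics/ and viewed, and the job is handed in when it is done.

```bash
ls; mkdir -p pics; python3 - <<'E'
from cell import *
import cv2
s=state();print(s)
for n in("top","side","wrist"):
    cv2.imwrite(f"pics/{n}0.png",snapshot(n)); c=get_calibration(n); print(n,c)
E
```

```text
pics
{'t': 0.0, 'joint_pos': array([-1.21140241e+00,  3.53679306e-01,  1.63416520e+00,  1.54173227e-05,
        1.15518479e+00, -2.37056667e-03]), 'dq': array([ 0.00070829,  0.00116032, -0.00017437,  0.00030531, -0.00172087,
        0.00114303]), 'tau': array([-1.13382572e-03, -6.05248690e+01, -3.42065763e+01, -1.96760498e-04,
        9.27662681e-03,  7.46034999e-06]), 'tcp_pos': array([ 221.06286266, -584.10751668,  252.52890449]), 'tool_rot': array([-0.37044828,  2.02575906, -2.02284445]), 'contact_force': array([-0.19070367, -0.79835887, -0.57931456]), 'moment': array([ 0.00567505, -0.00730973, -0.05156734]), 'finger_gap': 85.42742315335738}
top {'fx': 596.1632202085937, 'fy': 596.1632202085937, 'cx': 325.48918346637925, 'cy': 241.0722401182183, 'R': array([[ 0.0032307 , -0.99999225,  0.00225177],
       [-0.99590252, -0.00342098, -0.09036848],
       [ 0.09037548, -0.00195059, -0.99590585]]), 't': array([ -11.6284628 ,  533.89467711, 1560.87957223])}
side {'fx': 455.52623022361865, 'fy': 455.52623022361865, 'cx': 324.21918236133723, 'cy': 234.857261993574, 'R': array([[ 0.99829946, -0.05762286, -0.0088197 ],
       [-0.04760186, -0.71847796, -0.69391893],
       [ 0.03364883,  0.69315873, -0.71999912]]), 't': array([-529.65451581,  108.8716866 , 1088.63766912])}
wrist {'fx': 332.91139645246653, 'fy': 332.91139645246653, 'cx': 326.2313254086338, 'cy': 244.06372973969363, 'R': array([[ 3.54479097e-01, -9.35063826e-01,  4.59884357e-04],
       [-9.01900395e-01, -3.41777064e-01,  2.64128977e-01],
       [-2.46820274e-01, -9.40429711e-02, -9.64487259e-01]]), 't': array([-626.51258494,  -33.92188326,  377.26412992])}
```

View pics/top0.png

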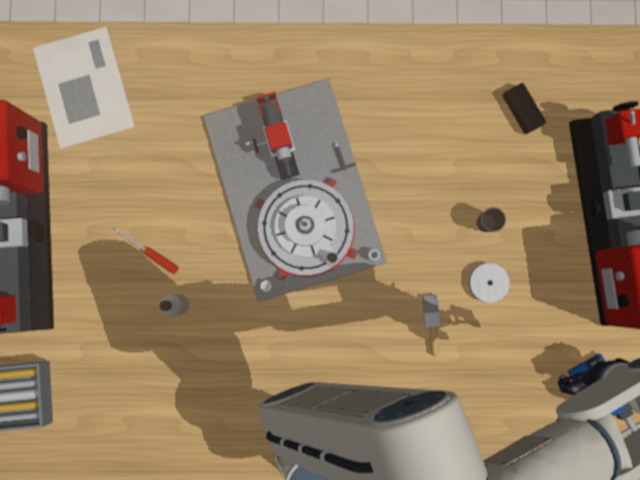

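View pics/side0.png

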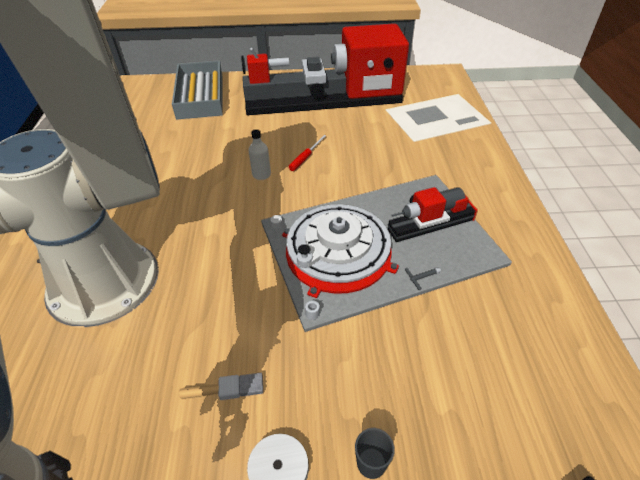

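The top view shows the table axis near (304,225) and the plunger near (329,257), on the side towards the robot. The side view puts the plunger near (304,250). I'll zoom in and measure.

```bash
cat > h.py <<'E'
import numpy as np
from cell import *
def ray(n,u,v,z):
    c=get_calibration(n);R=np.array(c['R']);t=np.array(c['t'])
    d=R.T@np.array([(u-c['cx'])/c['fx'],(v-c['cy'])/c['fy'],1]);o=-R.T@t
    return o+d*(z-o[2])/d[2]
def proj(n,X):
    c=get_calibration(n);p=np.array(c['R'])@np.array(X)+c['t']
    return c['fx']*p[0]/p[2]+c['cx'],c['fy']*p[1]/p[2]+c['cy']
E
python3 - <<'E'
import cv2
a=cv2.imread('pics/top0.png')[165:295,235:395];cv2.imwrite('pics/top0z.png',cv2.resize(a,None,fx=5,fy=4.6154,interpolation=cv2.INTER_CUBIC)) if 0 else cv2.imwrite('pics/top0z.png',cv2.resize(a[:120],None,fx=5,fy=5,interpolation=cv2.INTER_CUBIC))
a=cv2.imread('pics/side0.png')[190:310,260:420];cv2.imwrite('pics/side0z.png',cv2.resize(a,None,fx=5,fy=5,interpolation=cv2.INTER_CUBIC))
E
```

```text
(no output)
```

View pics/top0z.png

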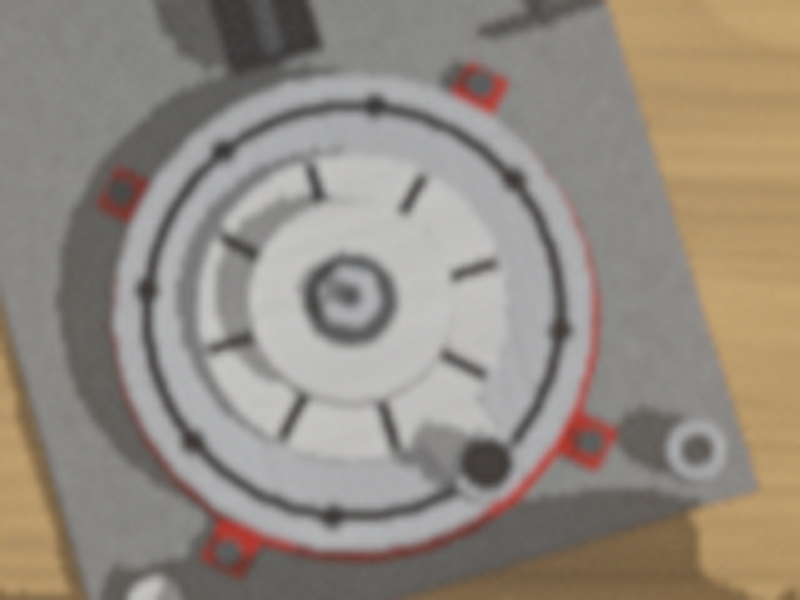

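View pics/side0z.png

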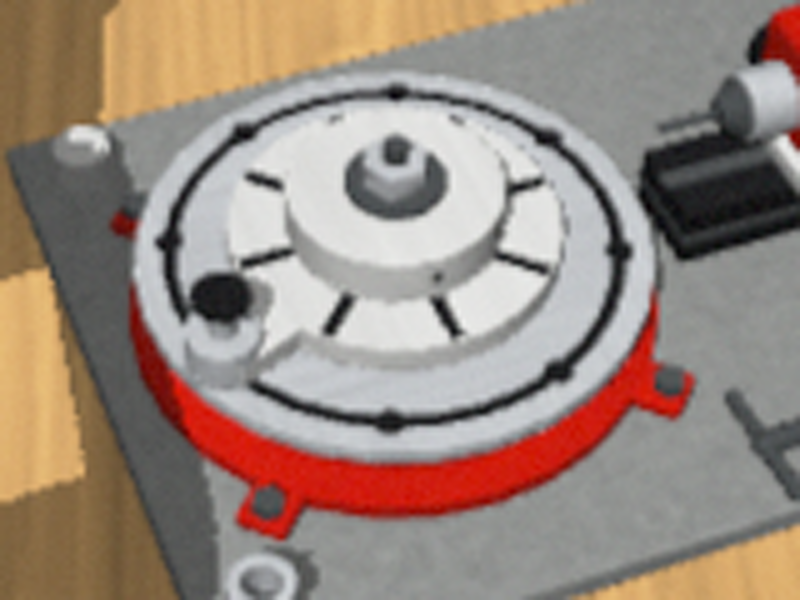

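```bash
python3 - <<'E'
from h import *
from scipy.optimize import least_squares
T=[(376,104),(223,150),(147,289),(192,440),(333,516),(561,328),(514,177)]
S=[(397,91),(245,131),(169,242),(549,136),(621,250),(560,371),(389,422)]
def pl(n,L,o,z=60): return np.array([ray(n,o[0]+(u+.5)/5-.5,o[1]+(v+.5)/5-.5,z) for u,v in L])
for n,L,o,h in(("top",T,(235,165),(486,464)),("side",S,(260,190),(222,296))):
    P=pl(n,L,o)[:,:2]
    r=least_squares(lambda p:np.hypot(*(P-p).T)-108,P.mean(0)); c=r.x
    a=np.degrees(np.arctan2(*(P-c).T[::-1]))
    print(n,c,r.fun.round(1),a.round(1),(a%45).round(1))
    H=pl(n,[h],o,109)[0]; d=H[:2]-c
    print("head",H,np.hypot(*d),np.degrees(np.arctan2(d[1],d[0])))
E
```

```text
top [569.14699314  42.70078808] [0.4 0.1 0.3 0.3 0.6 0.3 0.5] [ -5.8  39.7  84.8 129.5 174.6 -95.2 -50.2] [39.2 39.7 39.8 39.5 39.6 39.8 39.8]
head [485.14153335 -25.65444409 109.        ] 108.3021469766568 -140.8647549848482
side [568.18318201  43.66445265] [0.8 0.8 0.8 0.8 0.3 0.7 1.4] [ 84.9 129.6 175.3  40.   -5.7 -50.7 -95.9] [39.9 39.6 40.3 40.  39.3 39.3 39.1]
head [485.10651317 -28.76318671 109.        ] 110.21567878536673 -138.9175335424535
```

```bash
cat >> h.py <<'E'
from scipy.spatial.transform import Rotation as Ro
C=np.array([568.7,43.2])
def at(deg): a=np.radians(-140.4-deg); return C+108*np.array([np.cos(a),np.sin(a)])
def info(target=None):
    s=state();R=Ro.from_rotvec(s['tool_rot']).as_matrix();p=np.array(s['tcp_pos'])
    print('t',round(s['t'],2),'tcp',p.round(1),'tip z',round(p[2]-22,1),'F',np.round(s['contact_force'],1),'gap',round(s['finger_gap'],1))
    if target is not None: print('units',(R.T@(np.array(target)-p)/40).round(2))
    return R
E
python3 - <<'E'
from h import *
R=info([*at(0),253]);print(R.round(3),at(0),at(45))
E
```

```text
t 0.15 tcp [ 221.1 -584.2  252.7] tip z 230.7 F [ 0.3 -1.  -1.1] gap 85.1
units [-11.12   0.   -10.72]
[[-0.935 -0.     0.354]
 [-0.354  0.001 -0.935]
 [ 0.    -1.    -0.001]] [485.48456978 -25.64179089] [461.17930782  53.36369784]
```

```bash
python3 -m jog '[[0,[0,0,-0.5],1],[0,[0,0,-1],1],[0,[0,0,-1],1],[0,[0,0,-1],0.45],[0,[0,0,-1],0],[0,[0,0,-1],0]]'; python3 - <<'E'
from h import *
R=info([*at(0),200]);print(R.round(3))
E
```

```text
t: 0.9
tcp_pos: [196.1, -362.3, 251.0]
tool_rot: [-0.014, -2.217, 2.211]
contact_force: [-0.5, -0.2, 0.4]
finger_gap: -0.1
t 0.9 tcp [ 196.1 -362.3  251. ] tip z 229.0 F [-0.5 -0.2  0.4] gap -0.1
units [-7.12  1.29 -8.51]
[[-1.    -0.001 -0.014]
 [ 0.014  0.003 -1.   ]
 [ 0.001 -1.    -0.003]]
```

```bash
python3 -m jog '[[0,[-0.8,0,-1],0],[0,[-0.8,0,-1],0],[0,[-0.8,0,-1],0],[0,[-0.8,0,-1],0],[0,[-0.8,0,-1],0],[0,[-0.8,0,-1],0],[0,[-0.8,0,-1],0],[0,[-0.8,0.2,-1],0],[0,[-0.5,0.3,-0.4],0],[0,[-0.2,0.4,-0.2],0]]'; python3 - <<'E'
from h import *
R=info([*at(0),160]);print(R.round(3))
E
```

```text
t: 2.15
tcp_pos: [493.4, -8.6, 216.2]
tool_rot: [-0.022, -2.217, 2.216]
contact_force: [0.1, -0.6, 0.3]
finger_gap: 0.2
t 2.15 tcp [493.4  -8.6 216.2] tip z 194.2 F [ 0.1 -0.6  0.3] gap 0.2
units [0.2  1.4  0.43]
[[-1.     0.005 -0.014]
 [ 0.014  0.001 -1.   ]
 [-0.005 -1.    -0.001]]
```

```bash
python3 -m jog '[[0,[0.2,0.6,0.4],0],[0,[0,0.6,0],0],[0,[0,0,0],0]]'; python3 - <<'E'
from h import *
import cv2
R=info([*at(0),140])
for n in("wrist","top","side"): 
    cv2.imwrite(f'pics/{n}1.png',snapshot(n)); 
s=state();tip=np.array(s['tcp_pos'])+22*R[:,1]
for n in("wrist","top","side"): print(n,np.round(proj(n,[*at(0),109]),1),np.round(proj(n,tip),1))
E
```

```text
t: 2.52
tcp_pos: [482.9, -25.1, 164.3]
tool_rot: [-0.016, -2.215, 2.214]
contact_force: [0.6, -0.0, -0.2]
finger_gap: 0.0
t 2.52 tcp [482.9 -25.1 164.3] tip z 142.3 F [ 0.6 -0.  -0.2] gap 0.0
units [-0.06  0.61  0.01]
wrist [324.7 276.1] [323.2 304.1]
top [331.8 257.3] [331.7 256.5]
side [304.1 247.7] [303.2 236.4]
```

View pics/wrist1.png

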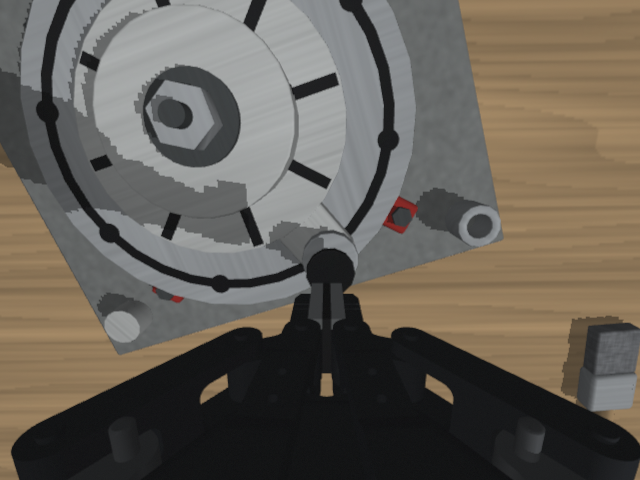

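View pics/side1.png

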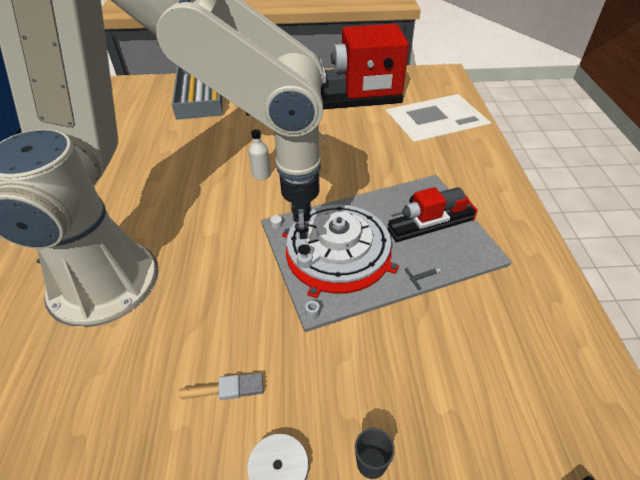

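The wrist view shows the head at about (330,270), right of the predicted 325. The fingertips are at about x=324. I'll shift roughly 2 mm to -y and come down.

```bash
python3 -m jog '[[0,[-0.07,0.3,0.05],0],[0,[0,0.3,0],0],[0,[0,0,0],0]]'; python3 - <<'E'
from h import *
import cv2
R=info([485.5,-27.3,117])
for n in("wrist",): 
    cv2.imwrite(f'pics/{n}2.png',snapshot(n)[150:400,200:450])
E
```

```text
t: 3.05
tcp_pos: [489.1, -27.4, 142.6]
tool_rot: [-0.024, -2.219, 2.218]
contact_force: [-0.1, 0.3, -0.9]
finger_gap: -0.0
t 3.05 tcp [489.1 -27.4 142.6] tip z 120.6 F [-0.1  0.3 -0.9] gap -0.0
units [ 0.1   0.64 -0.  ]
```

View pics/wrist2.png

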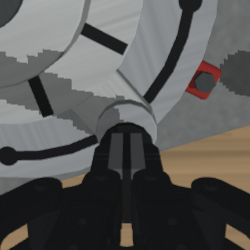

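The fingers (about 126) and the head (about 128) line up in the crop. Next I press.

```bash
python3 -m jog '[[0,[0.08,0.2,0],0],[0,[0,0.2,0],0],[0,[0,0.15,0],0],[0,[0,0,0],0]]'; python3 - <<'E'
from h import *
R=info([485.5,-27.3,117])
E
```

```text
t: 3.6
tcp_pos: [486.4, -27.5, 120.3]
tool_rot: [-0.025, -2.219, 2.22]
contact_force: [-2.3, -1.1, 8.6]
finger_gap: 0.3
t 3.6 tcp [486.4 -27.5 120.3] tip z 98.3 F [-2.3 -1.1  8.6] gap 0.3
units [ 0.02  0.08 -0.  ]
```

```bash
python3 -m jog '[[0,[0,0.1,0],0],[0,[0,0.04,0],0]]'; python3 - <<'E'
from h import *
R=info([485.5,-27.3,117])
for d in (6,12,18,24,30,36,42,45): print(d,(at(d)+[0,-1.5]).round(1))
E
```

```text
t: 3.85
tcp_pos: [487.6, -28.3, 116.7]
tool_rot: [-0.026, -2.219, 2.223]
contact_force: [-9.2, -5.5, 39.5]
finger_gap: -0.1
t 3.85 tcp [487.6 -28.3 116.7] tip z 94.7 F [-9.2 -5.5 39.5] gap -0.1
units [ 0.05 -0.01 -0.02]
6 [478.7 -18.1]
12 [473.   -8.3]
18 [468.3   1.9]
24 [464.7  12.7]
30 [462.2  23.7]
36 [460.9  34.9]
42 [460.8  46.2]
45 [461.2  51.9]
```

On the stop: tip at 95 mm, 39 N. I'll ease off slightly and carry the table round in small steps.

```bash
python3 -m jog '[[0,[0.06,0,-0.08],0],[0,[0.1,0.01,-0.15],0]]'; python3 - <<'E'
from h import *
R=info([485.5,-27.3,117])
E
```

```text
t: 4.1
tcp_pos: [482.2, -20.1, 117.4]
tool_rot: [0.028, 2.216, -2.225]
contact_force: [0.3, -2.1, 9.3]
finger_gap: 0.0
t 4.1 tcp [482.2 -20.1 117.4] tip z 95.4 F [ 0.3 -2.1  9.3] gap 0.0
units [-0.08  0.01  0.18]
```

```bash
python3 -m jog '[[0,[0.11,0.02,-0.15],0],[0,[0.1,0.02,-0.15],0]]'; python3 - <<'E'
from h import *
R=info([*(at(20)+[0,-1.5]),117])
import cv2
cv2.imwrite('pics/side3.png',cv2.resize(snapshot('side')[190:310,260:420],None,fx=5,fy=5,interpolation=cv2.INTER_CUBIC))
E
```

```text
t: 4.35
tcp_pos: [475.6, -8.3, 116.9]
tool_rot: [0.033, 2.213, -2.224]
contact_force: [-2.2, -2.3, 16.1]
finger_gap: 0.1
t 4.35 tcp [475.6  -8.3 116.9] tip z 94.9 F [-2.2 -2.3 16.1] gap 0.1
units [ 0.22 -0.01 -0.34]
```

View pics/side3.png

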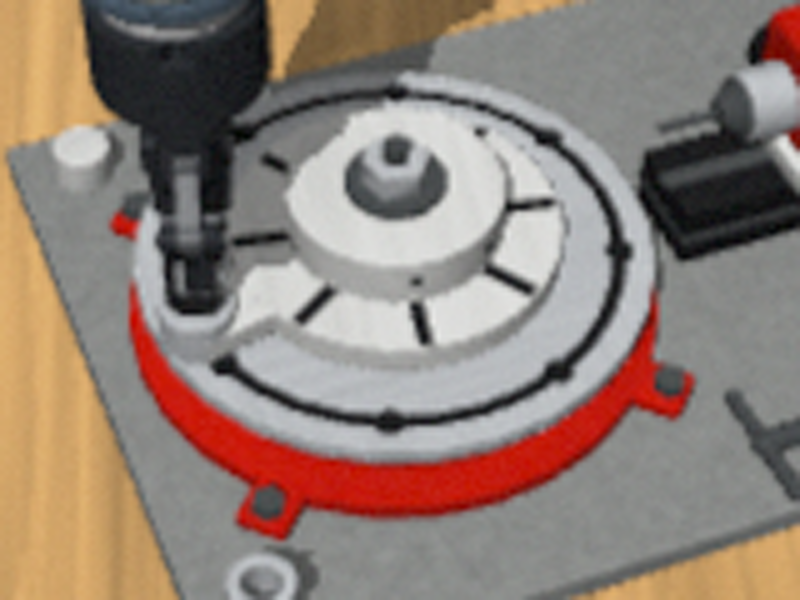

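The table turns with the tip: the start hole is now uncovered at (227,366) in the zoom. Carrying on.

```bash
python3 -m jog '[[0,[0.12,0.01,-0.2],0],[0,[0.1,0.02,-0.2],0],[0,[0.08,0.02,-0.2],0]]'; python3 - <<'E'
from h import *
R=info([*(at(30)+[0,-1.5]),117])
E
```

```text
t: 4.78
tcp_pos: [466.9, 16.4, 117.0]
tool_rot: [0.041, 2.209, -2.22]
contact_force: [-1.9, -2.4, 16.3]
finger_gap: -0.3
t 4.78 tcp [466.9  16.4 117. ] tip z 95.0 F [-1.9 -2.4 16.3] gap -0.3
units [ 0.12 -0.01 -0.18]
```

```bash
python3 -m jog '[[0,[0.1,0.01,-0.2],0],[0,[0.06,0.02,-0.2],0],[0,[0.02,0.01,-0.1],0]]'; python3 - <<'E'
from h import *
R=info([*(at(45)+[0,-1.5]),117])
import cv2
for n in('side','top'):
  o=(260,190) if n=='side' else (235,165)
  cv2.imwrite(f'pics/{n}4.png',cv2.resize(snapshot(n)[o[1]:o[1]+120,o[0]:o[0]+160],None,fx=5,fy=5,interpolation=cv2.INTER_CUBIC))
E
```

```text
t: 5.15
tcp_pos: [463.7, 37.3, 117.2]
tool_rot: [0.05, 2.204, -2.216]
contact_force: [-2.3, -0.8, 8.5]
finger_gap: -0.2
t 5.15 tcp [463.7  37.3 117.2] tip z 95.2 F [-2.3 -0.8  8.5] gap -0.2
units [ 0.07 -0.   -0.36]
```

View pics/side4.png

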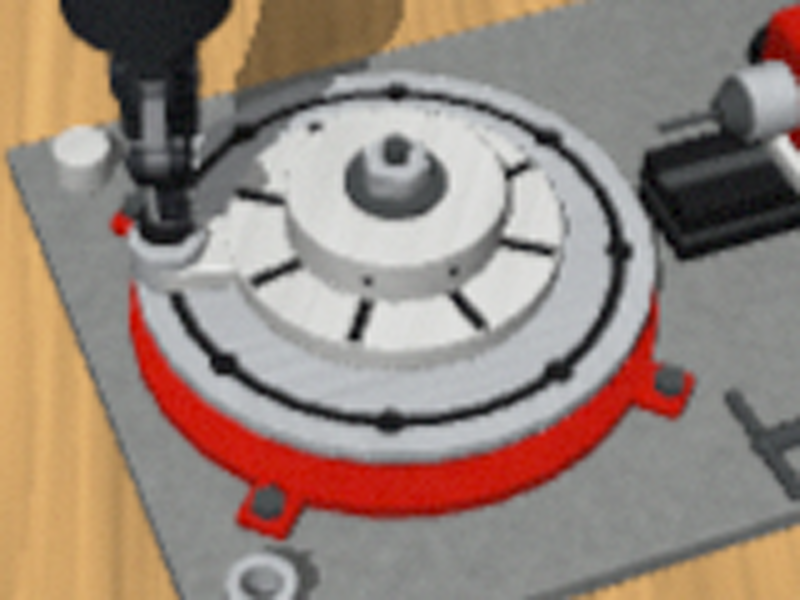

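View pics/top4.png

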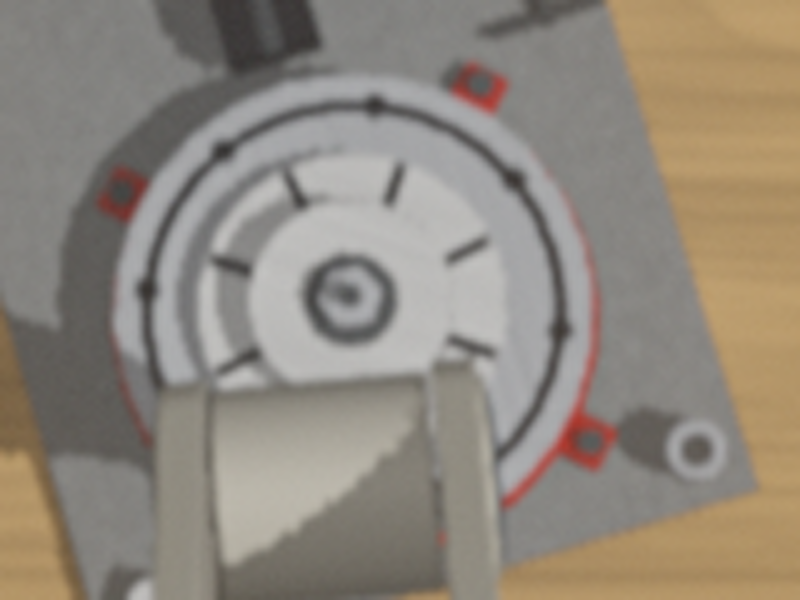

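```bash
cat >> h.py <<'E'
def marks(n,L):
    o={'top':(235,165),'side':(260,190)}[n]
    P=np.array([ray(n,o[0]+(u+.5)/5-.5,o[1]+(v+.5)/5-.5,77)[:2] for u,v in L])-C
    a=np.degrees(np.arctan2(P[:,1],P[:,0])); return (a%45).round(1),np.hypot(*P.T).round(1)
E
python3 - <<'E'
from h import *
print(marks('top',[(238,245),(314,182),(413,194),(475,270),(464,364),(390,427),(292,417),(229,342)]))
print(marks('top',[(232,264),(295,188),(395,183),(468,248),(472,346),(238,363)]))
print(marks('side',[(263,180),(266,257),(340,315),(446,318),(522,261),(525,184)]))
print(marks('side',[(258,195),(276,273),(361,320),(468,310),(527,246),(517,170)]))
E
```

```text
(array([17.1, 17.3, 16.8, 16.4, 17.5, 17.7, 17.2, 16.8]), array([66.7, 67.3, 66. , 66. , 65.2, 65.8, 65.2, 65.9]))
(array([26. , 26. , 26.1, 26.7, 26.5, 27.2]), array([65.5, 67.9, 67.5, 66.9, 65.3, 65.6]))
(array([18.1, 17.3, 17.2, 15.5, 17. , 17.8]), array([69.8, 65.9, 65.7, 65.5, 63.8, 67. ]))
(array([26.7, 27.1, 26. , 25.5, 26. , 26.4]), array([68.5, 65.9, 65.3, 65.2, 63.2, 68.1]))
```

Mark shift gives 35.8° turned, so 9.2° (about 17 mm at the plunger) is left. I'll go most of the way and measure again.

```bash
python3 -m jog '[[0,[0.01,0.02,-0.18],0],[0,[0,0.02,-0.18],0],[0,[0,0.01,0],0]]'; python3 - <<'E'
from h import *
R=info([*(at(45)+[0,-1.5]),117])
import cv2
for n in('side','top'):
  o=(260,190) if n=='side' else (235,165)
  cv2.imwrite(f'pics/{n}5.png',cv2.resize(snapshot(n)[o[1]:o[1]+120,o[0]:o[0]+160],None,fx=5,fy=5,interpolation=cv2.INTER_CUBIC))
E
```

```text
t: 5.62
tcp_pos: [465.0, 52.5, 117.1]
tool_rot: [0.053, 2.204, -2.213]
contact_force: [-3.6, 1.0, 10.8]
finger_gap: -0.2
t 5.62 tcp [465.   52.5 117.1] tip z 95.1 F [-3.6  1.  10.8] gap -0.2
units [ 0.09 -0.    0.02]
```

View pics/side5.png

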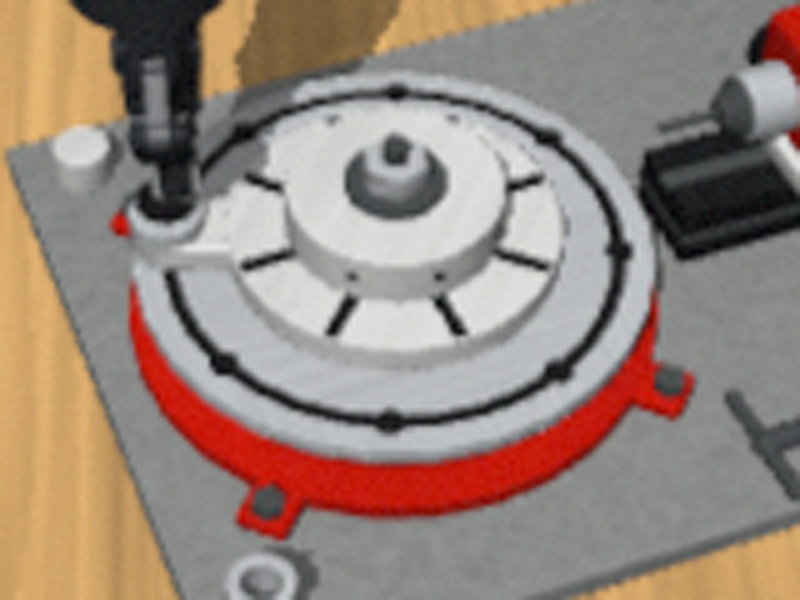

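View pics/top5.png

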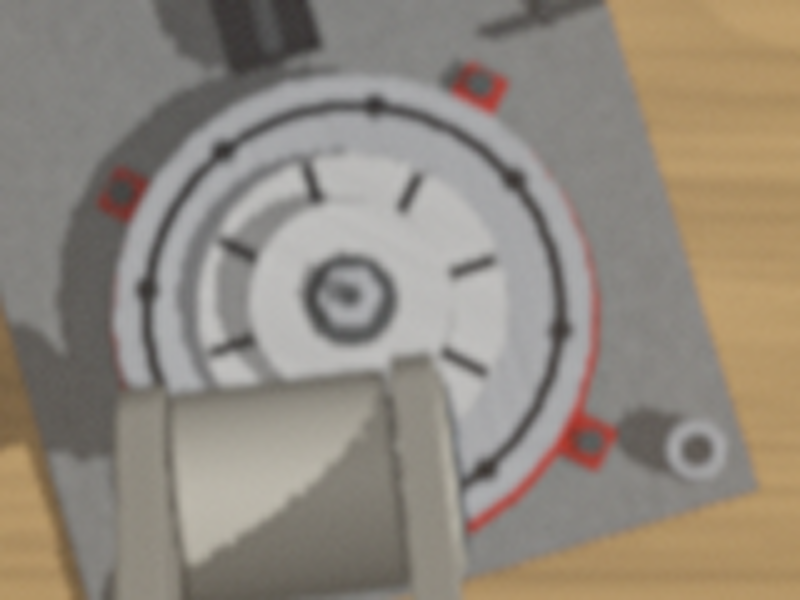

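```bash
python3 - <<'E'
from h import *
import cv2
def prof(f,n):
    o={'top':(235,165),'side':(260,190)}[n];g=cv2.cvtColor(cv2.imread(f),cv2.COLOR_BGR2GRAY).astype(np.float32)
    A=np.arange(0,360,.25);acc=[]
    for r in (62,65,68,71):
        uv=np.array([proj(n,[C[0]+r*np.cos(np.radians(a)),C[1]+r*np.sin(np.radians(a)),77]) for a in A])
        acc.append(cv2.remap(g,((uv[:,0]-o[0]+.5)*5-.5).astype(np.float32)[None],((uv[:,1]-o[1]+.5)*5-.5).astype(np.float32)[None],1)[0])
    return A,np.mean(acc,0)
for n,rng in(('top',(-75,130)),('side',(-130,20))):
    A,p0=prof(f'pics/{n}0z.png',n);_,p4=prof(f'pics/{n}4.png',n);_,p=prof(f'pics/{n}5.png',n)
    m=((A+180)%360-180);m=(m>rng[0])&(m<rng[1])
    for q in(p4,p):
        e=[(np.mean(np.abs(np.roll(p0,k)-q)[m]),k*.25) for k in range(-60,61)];print(n,sorted(e)[:3])
E
```

```text
Traceback (most recent call last):
  File "h.py", line 8, in proj
    c=get_calibration(n);p=np.array(c['R'])@np.array(X)+c['t']
ValueError: time passes only in moves, steps and waits
```

```bash
sed -i 's/^from cell import \*/from cell import *\nimport functools, cell\nget_calibration=functools.lru_cache(None)(cell.get_calibration)/' h.py; cat > rot.py <<'E'
from h import *
import cv2,sys
def prof(f,n):
    o={'top':(235,165),'side':(260,190)}[n];g=cv2.cvtColor(cv2.imread(f),cv2.COLOR_BGR2GRAY).astype(np.float32)
    A=np.arange(0,360,.25);acc=[]
    for r in (62,65,68,71):
        uv=np.array([proj(n,[C[0]+r*np.cos(np.radians(a)),C[1]+r*np.sin(np.radians(a)),77]) for a in A])
        acc.append(cv2.remap(g,((uv[:,0]-o[0]+.5)*5-.5).astype(np.float32)[None],((uv[:,1]-o[1]+.5)*5-.5).astype(np.float32)[None],1)[0])
    return A,np.mean(acc,0)
for n,rng in(('top',(-75,130)),('side',(-130,20))):
    A,p0=prof(f'pics/{n}0z.png',n)
    m=((A+180)%360-180);m=(m>rng[0])&(m<rng[1])
    for i in sys.argv[1:]:
        q=prof(f'pics/{n}{i}.png',n)[1]
        e=[(round(float(np.mean(np.abs(np.roll(p0,k)-q)[m])),1),k*.25) for k in range(-60,61)];print(n,i,sorted(e)[:3])
E
python3 rot.py 4 5; python3 -c "
from cell import *;print(state()['t'])"
```

```text
top 4 [(6.9, 9.25), (7.0, 9.0), (7.1, 9.5)]
top 5 [(5.9, 1.25), (5.9, 1.5), (6.1, 1.75)]
side 4 [(8.1, 9.25), (8.5, 9.5), (9.3, 9.0)]
side 5 [(8.0, 1.25), (8.2, 1.5), (9.5, 1.0)]
5.725
```

1.3° short (about 2.5 mm). A small nudge, then check again.

```bash
python3 -m jog '[[0,[0.02,0.02,-0.06],0],[0,[0,0.01,0],0]]'; python3 - <<'E'
from h import *
R=info([*(at(45)+[0,-1.5]),117])
import cv2
for n in('side','top'):
  o=(260,190) if n=='side' else (235,165)
  cv2.imwrite(f'pics/{n}6.png',cv2.resize(snapshot(n)[o[1]:o[1]+120,o[0]:o[0]+160],None,fx=5,fy=5,interpolation=cv2.INTER_CUBIC))
E
python3 rot.py 6
```

```text
t: 5.98
tcp_pos: [465.3, 55.1, 117.1]
tool_rot: [0.056, 2.203, -2.212]
contact_force: [-4.0, 0.7, 11.7]
finger_gap: -0.3
t 5.97 tcp [465.3  55.1 117.1] tip z 95.1 F [-4.   0.7 11.7] gap -0.3
units [ 0.1  -0.    0.08]
top 6 [(6.0, 0.0), (6.1, -0.25), (6.2, 0.25)]
side 6 [(7.5, 0.0), (8.0, -0.25), (9.0, 0.25)]
```

At the hole within about 0.25°. Now straight up.

```bash
python3 -m jog '[[0,[0,-0.2,0],0],[0,[0,-0.4,0],0],[0,[0,-1,0],0],[0,[0,-1,0],0],[0,[0.8,-0.8,0],0],[0,[0.8,-0.3,0],0],[0,[0.8,0,0],0],[0,[0,0,0],0],[0,[0,0,0],0]]'; python3 - <<'E'
from h import *
R=info()
import cv2
for n in('side','top'):
  o=(260,190) if n=='side' else (235,165)
  cv2.imwrite(f'pics/{n}7.png',cv2.resize(snapshot(n)[o[1]:o[1]+120,o[0]:o[0]+160],None,fx=5,fy=5,interpolation=cv2.INTER_CUBIC))
for n in ('side','top'):
  o=(260,190) if n=='side' else (235,165)
  for z in(109,97.5): u,v=proj(n,[*at(45),z]);print(n,z,(u-o[0])*5,(v-o[1])*5)
E
python3 rot.py 7
```

```text
t: 7.2
tcp_pos: [362.8, 57.5, 264.4]
tool_rot: [0.061, 2.203, -2.208]
contact_force: [0.2, -0.6, -0.0]
finger_gap: -0.1
t 7.2 tcp [362.8  57.5 264.4] tip z 242.4 F [ 0.2 -0.6 -0. ] gap -0.1
side 109 163.99967015810773 166.28999903109502
side 97.5 165.42996491853643 183.70999013204965
top 109 326.22898417588715 509.2038791869149
top 97.5 327.1379814825008 510.2814672491576
top 7 [(8.0, 0.25), (8.1, -0.25), (8.1, 0.0)]
side 7 [(5.3, 0.0), (6.3, -0.25), (6.8, 0.25)]
```

View pics/side7.png

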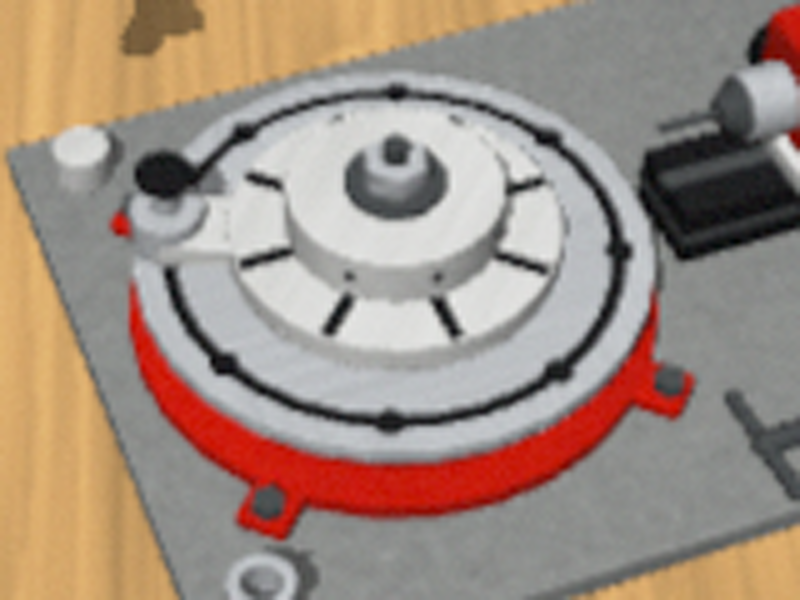

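View pics/top7.png

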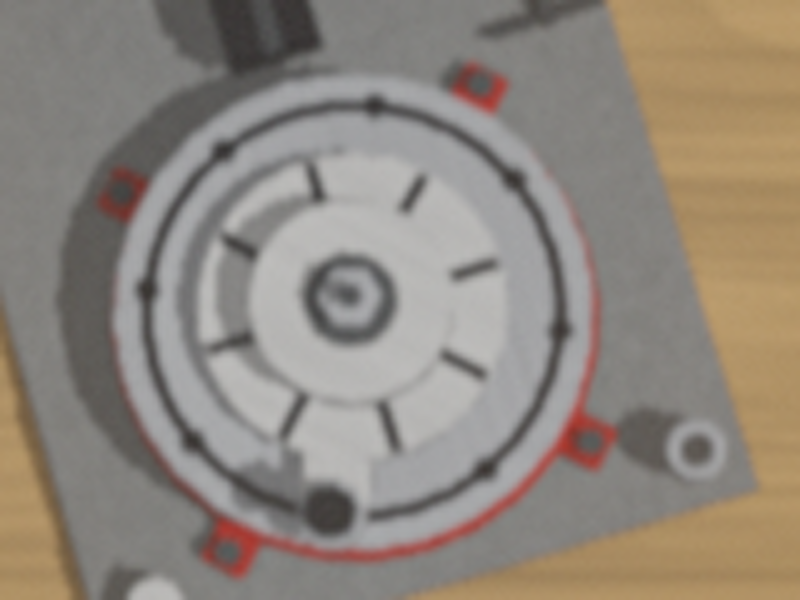

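The plunger stands up with its stem showing, at about (164,170) in the side zoom where 166 is expected when up and 184 when down. The marks match a 45° turn, and the hand is clear.

```bash
python3 -c "
from cell import *;job_done();print(state()['t'])"
```

```text
the job is handed in; nothing more can be done
the job is handed in; nothing more can be done
```

The table is turned clockwise to the next hole, with the plunger sprung up and locked there. I handed the job in at about 7.3 s of the 35 s allowed.

I pressed the plunger onto its stop with the closed fingertips: tip at 95 mm, 39 N for a moment, then about 8–16 N. I carried the table round in small steps. At 43.7° I measured it 1.3° short, nudged it to within about 0.25° of the hole, lifted straight up and drew the hand back.

**Last checks:**
- **Table angle:** 45° in both fixed cameras, within about 0.25°.
- **Plunger:** its head is near row 170 in the side zoom. It should be at about 166 when up and 184 when held down, and its stem shows.
- **Hand:** the fingertips are at 242 mm height, more than 100 mm above everything on the table, and the contact force is about zero.
- **Things lying about:** the bush and plug are where they were in the last pictures. I did not measure the other items again, but no move came near them.

The top and side cameras disagreed by about 3 mm on where the plunger head was, so I centred the fingers using the wrist picture.

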